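Refit the drive coupling in the service tray, tab in the gap

TASK

Put the white drive coupling (the one with the tab on its side) back into the larger C-shaped cradle in the black service tray: upright, its foot fully down on the cradle's floor, and turned so that its tab points out through the gap in the cradle's wall. Set it down rather than dropping it, let go of it, and leave the similar white plug without a tab where it stands.

Things in the scene. Friction and masses are not known exactly. Their poses are not given: they have to be found in the camera images.
- coupling_mid (a point): Centre of the loose white drive coupling (about 90 g), 28 mm above its underside; 56 mm tall, stands on the bench (z = 0). Round foot 48 mm across, 14 mm high; above it a grip bar, 40 mm along own x, 18 mm thick along own y, 14 to 56 mm above the underside, centred on the axis. One tab, 14 mm wide, 12 mm high, sticks out of the foot along own +x to 50 mm from the axis. Own z up. Grasp across the 18 mm.
- coupling_tab (a point): The tip of the coupling's tab: 50 mm from the coupling's axis along its own +x, 7 mm above its underside. Axes as the coupling's.
- cradle_floor (a point): Centre of the larger cradle's floor, about 9 mm above the bench; the coupling's underside belongs on it. Cradle fixed in a black open tray (270 mm square, 26 mm high): grey C-shaped wall, 12 mm high above this floor, 70 mm inside diameter, 8 mm thick, one gap 34 mm wide. Own +x points out through the gap's middle, z up. A smaller such cradle (36 mm inside, too small) is fixed 120 mm away.
- blank_mid (a point): Centre, half-way up (28 mm above its underside), of the bystander: a loose white plug with the same foot and grip bar as the coupling but no tab. It stands on the bench; leave it where it is.

How it is judged:
At the end, for the whole second after the job is handed in: The coupling stands upright (0.1 rad) and at rest in the larger cradle: underside within 4 mm of its floor, axis within 15 mm of its centre, tab tip out through the gap (over 30 mm out, within 20 mm of the gap's middle line). The tabless plug is within 20 mm of its start (horizontal distance between coupling_mid and cradle_floor below 0.015 m and z of coupling_mid in the frame of cradle_floor between 0.024 and 0.032 m and angle between coupling_mid's own z axis and vertical below 0.1 rad and x of coupling_tab in the frame of cradle_floor above 0.03 m and y of coupling_tab in the frame of cradle_floor between -0.02 and 0.02 m and linear speed of coupling below 0.02 m/s and distance of blank_mid from where it was at the start of the episode below 0.02 m); the robot touches nothing.
It fails at once if the plug without a tab is moved by more than 20 mm (distance of blank_mid from where it was at the start of the episode above 0.02 m).
It fails at once if the coupling is dropped or thrown: it moves faster than 0.7 m/s (a free fall of 25 mm) while the fingers do not touch it (linear speed of coupling above 0.7 m/s and contact force between the fingers and coupling below 0.05 N).
It also fails if it takes over 35 s, if anything falls off the work surface, if the arm or the gripper's body presses on something with over 40 N, if the wrist force passes 120 N, or if a joint passes its speed limit or range.

ROBOT

A 6-joint arm with a two-finger parallel gripper is mounted at the origin on the work surface. World frame = base frame: x ahead of the robot, y to its left, z up, the work surface at z = 0. Lengths are in m, angles in rad, forces in N, time in s.
With the tool pointing down it reaches from about 0.35 to 0.975 m from the base axis. Payload 4.9 kg.
Tool frame: the origin (TCP) lies on the centre line of the jaws, within the pads' length; the fingertips stand robot.tips_ahead ahead of it and the grasp point (between the pads) lies 2 mm behind it (robot.tips_ahead is the distance from the TCP to the fingertips, in m); z points along the fingers, y is the line along which they close (so a half turn about z gives the same grasp; the last joint's range is limited). The gripper opens to 85 mm and grips with 20 to 120 N. Pads are 22 mm wide; open, the fingers measure 114 mm over their backs; the gripper's body (76 mm by 85 mm) begins 54 mm behind the grasp point. The pads swing forward as they close: fully open they stand 13 mm farther back than shut.
Start: joints at [1.14, 0.053, 1.613, -0, 1.476, -0.119], TCP at [0.192, 0.595, 0.248] pointing down, gripper open.
Joint ranges: [-3.01, 3.01], [-1.01, 2.22], [0.06, 2.58], [-1.02, 4.17], [0.09, 2.62], [-3.14, 3.14]. Speed limits (rad/s): [2.57, 2.57, 3.14, 3.14, 3.14, 3.14].

INTERFACE

Orientations are given as a unit quaternion [x, y, z, w].
In Python, from bench import robot gives the robot as it stands. The module is installed in compiled form; this text tells all that it offers.
- The arm moves only by the tool jog_arm, never from a script. Its argument "plan" is a list that holds one entry, the list of rows, each a list of 7 numbers: the turn, a rotation vector about the tool's x, y, z in rad, then the shift along the tool's x, y, z in cm, then the finger opening in cm, from 0 to 8.54. A call has 1 to 20 rows; each row is the pose to reach, as a shift and turn from the pose commanded when the call began, along the tool's axes at that moment; what a row does not reach only later rows make up. A row lasts 1/10 s, in which the tool goes at most 50 mm and 8.59 degrees, less where a joint would pass 70% of its speed; a pose out of reach is approached as far as the arm can. A call with a gripper value outside its range is refused whole. The fingers move at their own pace and stop on an object; the grip force is fixed at half the most. Time passes only in rows, so rows that repeat a pose let the fingers close. It gives the time, the measured TCP pose, the force, the opening and the grip force at its end, in the units of the state.
- robot.read_state(): the state, without advancing time (a new reading comes with each control period).
- robot.grab_frame(name): name is "scene" or "top" or "wrist"; returns a dict with "pixels" (400x640x3 uint8, red, green, blue), "depth" (400x640 float32, m along the optical axis (not along the pixel's ray), 0 where there is no reading), "mtx" (3x3 intrinsics, pixels), "k1" (the pictures are not rectified: a ray, as slopes to the right and down, at radius r is drawn at 1 + k1 r^2 times it, then the intrinsics apply), "R" (3x3) and "t" (3): a world point X has camera coordinates R X + t. Camera axes: x right, y down, z forward; pixel columns grow to the right and rows downward; lengths in m; the calibration is good to about 2 mm. A picture is of the moment at which its call begins.
- robot.close_job(): hands the job in; it is judged then, once.
The state is a dict: "time_s": time; "joint_positions": joint angles; "joint_vel": joint speeds; "joint_efforts": joint torques, N m; "tcp_pos": TCP position; "orientation": TCP orientation; "contact_force": force on the tool from outside, world axes, zero at the start; "moment": the same for the moment, N m; "opening": finger opening in m; "grip_force": force on a finger pad.
Only numpy, scipy, OpenCV 4.12 (cv2) and the standard library are available. Lean on these libraries where they do the work, as an engineer would, in place of code of your own. Each camera call takes 0.05 s, during which the arm holds its last target. There are 200 camera calls.

## Working session

There is one attempt and no reset: what is moved stays moved. The work goes in short steps, Python scripts to look and compute and a tool call to move; the robot and the scene stay as the last step left them, time stands still between calls to the robot, and variables do not carry over. Pictures are saved under pics/ and viewed, at most 10 in all, crops included, and the job is handed in when it is done.

Besides the shell and the picture viewer there is one more tool, called after "Request:" as name(argument=value, ...) on one line, values as JSON. jog_arm: Moves the arm, as the interface text tells. Its arguments: {"type":"object","properties":{"plan":{"type":"array"}},"required":["plan"]}

```bash
mkdir -p pics
cat > h.py <<'E'
import numpy as np, cv2
from bench import robot
from scipy.spatial.transform import Rotation as Rot
def grab(n):
    f=robot.grab_frame(n); return f
def save(f,name): cv2.imwrite('pics/'+name+'.png',f['pixels'][:,:,::-1])
def cast(f,uv,z):
    uv=np.atleast_2d(np.float64(uv)); K=f['mtx']
    d=np.c_[(uv[:,0]-K[0,2])/K[0,0],(uv[:,1]-K[1,2])/K[1,1]]; s=d.copy()
    for _ in range(20): s=d/(1+f['k1']*(s**2).sum(1,keepdims=True))
    r=np.c_[s,np.ones(len(s))]@f['R']; c=-f['R'].T@f['t']
    return c+r*((z-c[2])/r[:,2])[:,None]
def cloud(f):
    v,u=np.mgrid[:400,:640]; K=f['mtx']
    d=np.c_[(u.ravel()-K[0,2])/K[0,0],(v.ravel()-K[1,2])/K[1,1]]; s=d.copy()
    for _ in range(10): s=d/(1+f['k1']*(s**2).sum(1,keepdims=True))
    z=f['depth'].ravel()[:,None]
    return ((np.c_[s,np.ones(len(s))]*z-f['t'])@f['R']).reshape(400,640,3)
E
python3 - <<'E'
from h import *
for n in('scene','top'):
    f=grab(n); save(f,n+'0'); print(n,-f['R'].T@f['t'],f['R'][2])
print(robot.read_state(), robot.tips_ahead)
E
```

```text
scene [ 0.84800664 -0.13703569  0.65237316] [-0.46211846  0.27282656 -0.84380815]
top [0.36272084 0.07201573 0.96787067] [ 0.16551212  0.00478155 -0.98619616]
{'time_s': 0.1, 'joint_positions': array([ 1.13999971e+00,  5.32770515e-02,  1.61414073e+00, -9.16958492e-06,
        1.47600355e+00, -1.19030314e-01]), 'joint_vel': array([-0.00146566, -0.00051172, -0.00299051,  0.00081702,  0.00277248,
        0.00096037]), 'joint_efforts': array([ 3.45198832e-04, -3.94903207e+01, -3.71364248e+01, -1.76775907e-04,
        3.96446034e-03, -7.94826008e-06]), 'tcp_pos': array([0.19151103, 0.59438225, 0.24720402]), 'orientation': array([ 1.55252106e-01,  9.87874459e-01, -8.81243929e-04, -2.43817554e-04]), 'contact_force': array([-0.18620868, -0.42924884,  0.49239418]), 'moment': array([0.02060867, 0.02995045, 0.03740698]), 'grip_force': 0.0, 'opening': 0.08557982269120755} 0.017
```

View pics/top0.png

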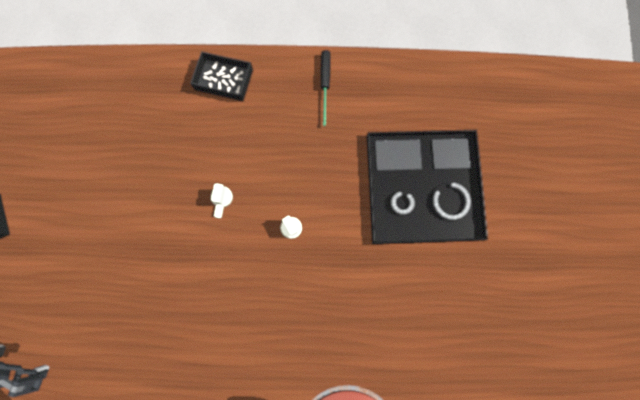

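View pics/scene0.png

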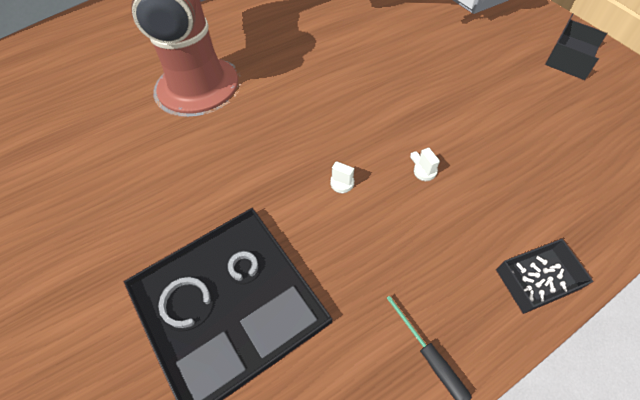

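The top view shows the coupling at (221,197) with its tab pointing down to (219,215). The plug is at (291,227). The large cradle is at (452,201), with its gap towards the top at about (447,186). The scene view agrees: coupling (426,166), cradle (185,302).

Run:
```python
from h import *
f=grab('top')
for n,uv,z in(('foot',(222,197),.014),('tabtip',(219,216),.012),('blank',(291,228),.014),('cradle',(452,201),.021),('gap',(446,185),.021),('small',(403,203),.02)):
    print(n,cast(f,uv,z).round(3))
f=grab('scene')
for n,uv,z in(('foot',(426,172),.007),('tabtip',(414,155),.012),('cradle',(185,302),.021)):
    print(n,cast(f,uv,z).round(3))
w=grab('wrist'); R=Rot.from_quat(robot.read_state()['orientation']).as_matrix()
p=robot.read_state()['tcp_pos']
print('cam in tool',R.T@(-w['R'].T@w['t']-p),'axes',(R.T@w['R'].T).round(3))
print('tool axes world',R.round(3))
```

```text
foot [[0.54  0.309 0.014]]
tabtip [[0.495 0.313 0.012]]
blank [[0.471 0.142 0.014]]
cradle [[ 0.544 -0.237  0.021]]
gap [[ 0.582 -0.223  0.021]]
small [[ 0.536 -0.12   0.02 ]]
foot [[0.548 0.306 0.007]]
tabtip [[0.501 0.311 0.012]]
cradle [[ 0.549 -0.237  0.021]]
cam in tool [ 0.08086958  0.00016222 -0.12508455] axes [[ 0.001 -0.949 -0.316]
 [ 1.     0.001 -0.001]
 [ 0.001 -0.316  0.949]]
tool axes world [[-0.952  0.307 -0.   ]
 [ 0.307  0.952 -0.001]
 [ 0.    -0.001 -1.   ]]
```

Request:
jog_arm(plan=[[[0, 0, -0.24, -42.4, -16.5, 6.5, 8.5], [0, 0, -0.24, -42.4, -16.5, 6.5, 8.5], [0, 0, -0.24, -42.4, -16.5, 6.5, 8.5], [0, 0, -0.24, -42.4, -16.5, 6.5, 8.5], [0, 0, -0.24, -42.4, -16.5, 6.5, 8.5], [0, 0, -0.24, -42.4, -16.5, 6.5, 8.5], [0, 0, -0.24, -42.4, -16.5, 6.5, 8.5], [0, 0, -0.24, -42.4, -16.5, 6.5, 8.5], [0, 0, -0.24, -42.4, -16.5, 6.5, 8.5], [0, 0, -0.24, -42.4, -16.5, 6.5, 8.5], [0, 0, -0.24, -42.4, -16.5, 6.5, 8.5], [0, 0, -0.24, -42.4, -16.5, 6.5, 8.5], [0, 0, -0.24, -42.4, -16.5, 6.5, 8.5], [0, 0, -0.24, -42.4, -16.5, 6.5, 8.5]]])

```text
time_s: 1.65
tcp_pos: [0.5437, 0.3091, 0.1838]
orientation: [0.035, 0.999, 0.0, 0.0]
contact_force: [-0.1, -0.6, -0.1]
opening: 0.0851
grip_force: 0.0
```

Run:
```python
from h import *
f=grab('wrist'); save(f,'w1'); s=robot.read_state(); print(s['time_s'],s['tcp_pos'],Rot.from_quat(s['orientation']).as_matrix().round(3))
im=f['pixels'].astype(int); m=(im.min(2)>110)&(im.max(2)-im.min(2)<50)
X=cloud(f); ok=m&(f['depth']>0)
for lo,hi in((.05,.065),(.002,.017)):
    k=(ok&(X[...,2]>lo)&(X[...,2]<hi)).astype(np.uint8)
    n,l,st,c=cv2.connectedComponentsWithStats(k)
    for i in range(1,n):
        if st[i,4]>80:
            P=X[l==i]; print(lo,st[i],c[i].round(1),P.mean(0).round(4),cv2.minAreaRect(np.float32(P[:,:2]*1000)))
```

```text
1.7 [0.54380028 0.30889603 0.18371536] [[-0.998  0.07   0.   ]
 [ 0.07   0.998  0.   ]
 [-0.     0.    -1.   ]]
0.05 [  52   92   61   60 1660] [ 82.1 121.7] [0.4714 0.144  0.0552] ((471.8676452636719, 142.8020782470703), (40.717647552490234, 18.978534698486328), 30.406892776489258)
0.05 [ 312  174   26   52 1189] [324.1 199.3] [0.5404 0.311  0.0555] ((541.73681640625, 310.8323059082031), (17.951566696166992, 40.355350494384766), 82.49252319335938)
0.002 [  97   88   53   60 1329] [129.5 112.3] [0.4683 0.156  0.0123] ((471.24774169921875, 151.4035186767578), (47.27363204956055, 30.98397445678711), 3.1181702613830566)
0.002 [ 297  128   54   82 1751] [323.9 170.7] [0.5278 0.3118 0.0132] ((526.93408203125, 311.04132080078125), (46.73268127441406, 70.54847717285156), 88.1747055053711)
```

View pics/w1.png

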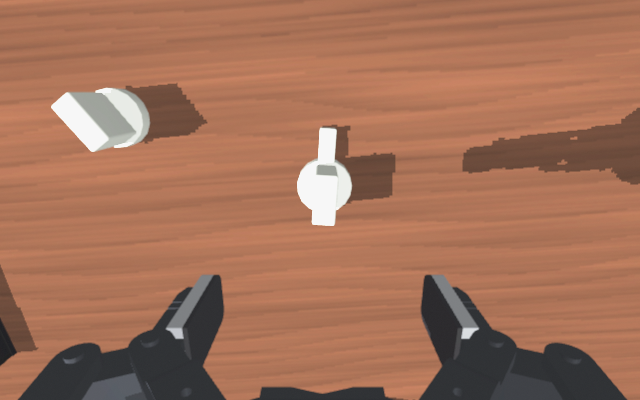

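The wrist view shows the coupling at (324,190) with its tab pointing up to (328,128). The plug is at the upper left, around (100,120). I'll check the yaw with the tab's edges.

Run:
```python
from h import *
f=grab('wrist'); im=f['pixels'].astype(int); m=((im.min(2)>110)&(im.max(2)-im.min(2)<50)).astype(np.uint8)
P=[]
for v in (130,136,142,148,154):
    u=np.where(m[v,290:360])[0]+290; P.append(((u.min()+u.max())/2,v))
P=cast(f,P,.012); print(P.round(4)); d=P[0]-P[-1]; print('tab yaw',np.degrees(np.arctan2(d[1],d[0])))
c=np.array([.5417,.3108]); d=P[0,:2]-c; print(np.degrees(np.arctan2(d[1],d[0])),np.hypot(*d))
```

```text
[[0.4936 0.3175 0.012 ]
 [0.4985 0.3168 0.012 ]
 [0.5035 0.316  0.012 ]
 [0.5085 0.3157 0.012 ]
 [0.5136 0.3149 0.012 ]]
tab yaw 172.72043447872088
172.074749501805 0.048546392840794095
```

Request:
jog_arm(plan=[[[0, 0, 0.06, 0.2, 0.2, 3, 8.5], [0, 0, 0.06, 0.2, 0.2, 7, 8.5], [0, 0, 0.06, 0.2, 0.2, 10.5, 8.5], [0, 0, 0.06, 0.2, 0.2, 13, 8.5], [0, 0, 0.06, 0.2, 0.2, 14.2, 8.5], [0, 0, 0.06, 0.2, 0.2, 14.2, 8.5], [0, 0, 0.06, 0.2, 0.2, 14.2, 4], [0, 0, 0.06, 0.2, 0.2, 14.2, 1], [0, 0, 0.06, 0.2, 0.2, 14.2, 1], [0, 0, 0.06, 0.2, 0.2, 14.2, 1], [0, 0, 0.06, 0.2, 0.2, 14.2, 1], [0, 0, 0.06, 0.2, 0.2, 14.2, 1], [0, 0, 0.06, 0.2, 0.2, 14.2, 1]]])

```text
time_s: 3.05
tcp_pos: [0.5436, 0.3101, 0.0424]
orientation: [0.066, 0.998, 0.0, 0.001]
contact_force: [0.2, -0.1, 4.7]
opening: 0.0174
grip_force: 59.4
```

Request:
jog_arm(plan=[[[0, 0, 0, 0, 0, -3, 1], [0, 0, 0, 0, 0, -8, 1], [0, 0, 0, 0, 0, -13, 1], [0, 0, 0.15, -0.7, -3, -15.8, 1], [0, 0, 0.3, -0.7, -7, -15.8, 1], [0, 0, 0.45, -0.7, -11, -15.8, 1], [0, 0, 0.6, -0.7, -15, -15.8, 1], [0, 0, 0.75, -0.7, -19, -15.8, 1], [0, 0, 0.9, -0.7, -23, -15.8, 1], [0, 0, 1.05, -0.7, -27, -15.8, 1], [0, 0, 1.2, -0.7, -31, -15.8, 1], [0, 0, 1.35, -0.7, -35, -15.8, 1], [0, 0, 1.5, -0.7, -39, -15.8, 1], [0, 0, 1.65, -0.7, -43, -15.8, 1], [0, 0, 1.8, -0.7, -47, -15.8, 1], [0, 0, 1.95, -0.7, -50.5, -15.8, 1], [0, 0, 2.1, -0.7, -53.5, -15.8, 1], [0, 0, 2.25, -0.7, -55.5, -15.8, 1], [0, 0, 2.4, -0.7, -56.4, -15.8, 1], [0, 0, 2.55, -0.7, -56.4, -15.8, 1]]])

```text
time_s: 5.05
tcp_pos: [0.4748, -0.2512, 0.1982]
orientation: [0.975, 0.224, -0.001, -0.001]
contact_force: [0.3, 1.0, -0.4]
opening: 0.0172
grip_force: 58.8
```

Run:
```python
from h import *
f=grab('wrist'); save(f,'w2'); s=robot.read_state(); R=Rot.from_quat(s['orientation']).as_matrix();print(s['time_s'],s['tcp_pos'],R.round(3),s['opening'])
t=grab('top')
for n,f in(('w',f),('t',t)):
    X=cloud(f); im=f['pixels'].astype(int); g=(im.min(2)>110)&(im.max(2)-im.min(2)<50)&(f['depth']>0)&(X[...,2]>.012)&(X[...,2]<.03)&(np.hypot(X[...,0]-.547,X[...,1]+.237)<.06)
    P=X[g]; print(n,len(P),P.mean(0))
    if len(P)<50: continue
    c,r=cv2.minEnclosingCircle(np.float32(P[:,:2]*1000)); print(c,r)
    A=np.c_[2*P[:,:2],np.ones(len(P))]; q=np.linalg.lstsq(A,(P[:,:2]**2).sum(1),rcond=None)[0]; print('fit',q[:2],np.sqrt(q[2]+q[0]**2+q[1]**2))
    a=np.sort(np.degrees(np.arctan2(P[:,1]-c[1]/1e3,P[:,0]-c[0]/1e3))); a=np.r_[a,a[0]+360]; i=np.diff(a).argmax(); print('gap',a[i],a[i+1],'mid',(a[i]+a[i+1])/2)
```

```text
5.1 [ 0.47487965 -0.25060078  0.19818535] [[ 0.901  0.434 -0.002]
 [ 0.434 -0.901  0.001]
 [-0.001 -0.002 -1.   ]] 0.01732106892044614
w 2511 [ 0.53827062 -0.23971258  0.02061827]
(543.3338012695312, -236.7384033203125) 43.58356475830078
fit [ 0.54354688 -0.23670245] 0.03914544128041931
gap 0.9314381387514908 55.8506299375924 mid 28.391034038171945
t 361 [ 0.53850594 -0.23629305  0.02154003]
(544.1542358398438, -236.70497131347656) 45.137115478515625
fit [ 0.54467913 -0.23511734] 0.03932628989858848
gap 1.7210574338297597 55.82041053392197 mid 28.770733983875864
```

View pics/w2.png

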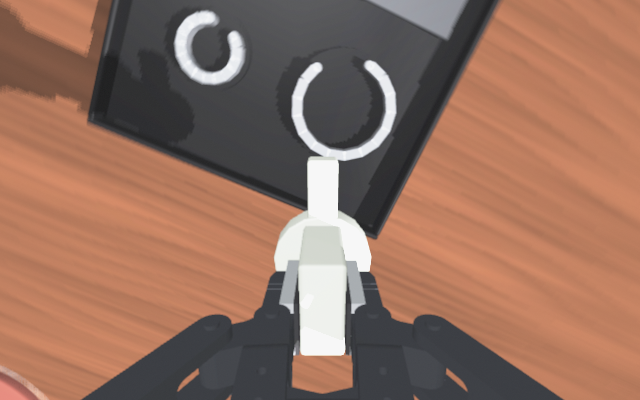

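The picture shows the large cradle centred at (344,108) with its gap at (344,65). The coupling is held straight, tab up to (323,160). The cradle centre is (0.5437, -0.2365) and the gap yaw is 28.5°.

Request:
jog_arm(plan=[[[0, 0, -0.05, 3.5, 0.9, 0, 1], [0, 0, -0.05, 6.6, 1.7, 0, 1], [0, 0, -0.05, 6.6, 1.7, 3, 1], [0, 0, -0.05, 6.6, 1.7, 6, 1], [0, 0, -0.05, 6.6, 1.7, 9, 1], [0, 0, -0.05, 6.6, 1.7, 11, 1], [0, 0, -0.05, 6.6, 1.7, 12.5, 1], [0, 0, -0.05, 6.6, 1.7, 13.5, 1], [0, 0, -0.05, 6.6, 1.7, 13.8, 1], [0, 0, -0.05, 6.6, 1.7, 14.0, 1], [0, 0, -0.05, 6.6, 1.7, 14.2, 1], [0, 0, -0.05, 6.6, 1.7, 14.2, 1], [0, 0, -0.05, 6.6, 1.7, 14.2, 1]]])

```text
time_s: 6.45
tcp_pos: [0.5427, -0.2364, 0.0581]
orientation: [0.968, 0.252, 0.0, 0.0]
contact_force: [-0.1, -0.3, -0.6]
opening: 0.0175
grip_force: 58.9
```

Run:
```python
from h import *
f=grab('wrist'); save(f,'w3')
```

```text
(no output)
```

View pics/w3.png

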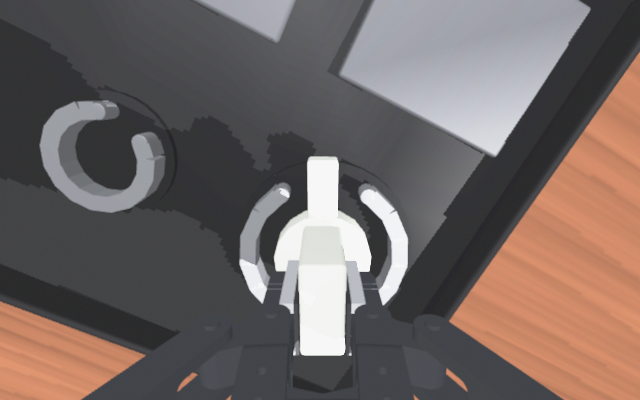

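The coupling's foot sits inside the ring, whose walls are at columns 240 and 407. The tab at (323,160) is in the middle of the gap (288 to 365). I'll lower it gently.

Request:
jog_arm(plan=[[[0, 0, 0, 0, 0, 0.2, 1], [0, 0, 0, 0, 0, 0.35, 1], [0, 0, 0, 0, 0, 0.45, 1], [0, 0, 0, 0, 0, 0.55, 1], [0, 0, 0, 0, 0, 0.6, 1], [0, 0, 0, 0, 0, 0.6, 1], [0, 0, 0, 0, 0, 0.6, 1]]])

```text
time_s: 7.2
tcp_pos: [0.5423, -0.2361, 0.0514]
orientation: [0.968, 0.252, -0.0, -0.0]
contact_force: [-0.3, -0.3, -0.6]
opening: 0.0169
grip_force: 59.0
```

Request:
jog_arm(plan=[[[0, 0, 0, 0, 0, 0.05, 1], [0, 0, 0, 0, 0, 0.1, 1], [0, 0, 0, 0, 0, 0.1, 1], [0, 0, 0, 0, 0, 0.1, 1]]])

```text
time_s: 7.6
tcp_pos: [0.5424, -0.2361, 0.0514]
orientation: [0.968, 0.252, -0.0, -0.0]
contact_force: [-3.3, 1.3, 5.8]
opening: 0.0172
grip_force: 60.0
```

The foot is down: contact force is 5.8 N at exactly the expected height. I'll release and retreat.

Request:
jog_arm(plan=[[[0, 0, 0, 0, 0, 0, 2.5], [0, 0, 0, 0, 0, 0, 4], [0, 0, 0, 0, 0, 0, 5], [0, 0, 0, 0, 0, 0, 5], [0, 0, 0, 0, 0, 0, 5], [0, 0, 0, 0, 0, -2, 5], [0, 0, 0, 0, 0, -5, 5], [0, 0, 0, 0, 0, -9, 5], [0, 0, 0, 0, 0, -13, 5], [0, 0, 0, -3, 0, -15, 5], [0, 0, 0, -5, 0, -15, 5], [0, 0, 0, -5, 0, -15, 5], [0, 0, 0, -5, 0, -15, 5]]])

```text
time_s: 8.9
tcp_pos: [0.4986, -0.2604, 0.1999]
orientation: [0.968, 0.252, 0.0, -0.0]
contact_force: [-0.5, -0.1, -0.1]
opening: 0.0498
grip_force: 0.0
```

Run:
```python
from h import *
f=grab('wrist'); save(f,'w4'); print(robot.read_state()['tcp_pos'])
X=cloud(f); im=f['pixels'].astype(int); d=np.hypot(X[...,0]-.5437,X[...,1]+.2365)
k=(f['depth']>0)&(im.min(2)>110)&(d<.06)&(X[...,2]>.055); P=X[k]; print(len(P),P[:,2].min(),P[:,2].max(),P.mean(0),cv2.minAreaRect(np.float32(P[:,:2]*1000)))
```

```text
[ 0.49869589 -0.26008641  0.1995672 ]
2897 0.055084890719153144 0.2296635902562886 [ 0.52465211 -0.24490871  0.14226442] ((528.4219970703125, -238.71749877929688), (70.97084045410156, 66.95626831054688), 37.721519470214844)
```

View pics/w4.png

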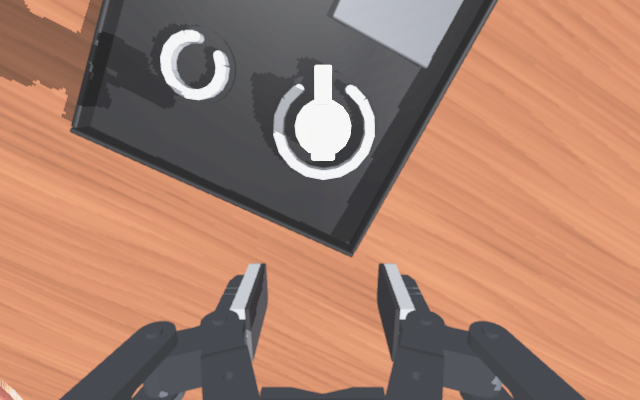

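The coupling stands centred in the ring at (323,127), with its tab out through the gap at (323,68). The fingers are well clear, so I'll hand the job in.

```bash
python3 -c "
from bench import robot
print(robot.close_job())"
```

```text
the job is handed in; nothing more can be done
None
```

The coupling is seated and released in the larger cradle, with its tab pointing out through the gap; I never touched the tabless plug, and I handed the job in at about 9 s (the hand-in returned no verdict).

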